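# Step the mould tray under the dosing spout

## Robot

A 6-joint arm with a two-finger parallel gripper is mounted at the origin on a cart in front of the work surface, level with it; the furniture and walls round the work are solid. World frame = base frame: x ahead of the robot, y to its left, z up, the work surface at z = 0. Lengths are in m, angles in rad, forces in N, time in s.
With the tool pointing down it reaches from about 0.325 to 0.85 m from the base axis. Payload 15.5 kg.
Tool frame: the origin (TCP) lies between the finger pads; the fingertips stand 8 mm ahead of it and the grasp point (between the pads) lies 11 mm behind it (ctrl.tips_ahead is the z of the fingertips in the tool frame, in m); z points along the fingers, x is the direction in which the jaws open and shut, and the axes are right-handed (so a half turn about z gives the same grasp; the last joint's range is limited). The gripper opens to 91 mm and grips with 3 to 60 N. Pads are 32 mm wide; open, the fingers measure 118 mm over their backs; the gripper's body (76 mm by 178 mm) begins 60 mm behind the grasp point.
Start: joints at [1.196, 0.494, 1.345, -0, 1.302, -0.096], TCP at [0.172, 0.601, 0.222] pointing down, gripper open.
Joint ranges: [-2.91, 2.91], [-0.82, 2.16], [0.22, 2.67], [-1.22, 4.37], [0.12, 2.79], [-3.08, 3.08]. Speed limits (rad/s): [1.89, 1.89, 2.57, 3.01, 3.01, 3.01].

## Interface

Orientations are given as a rotation vector (axis times angle).
In Python, from workcell import ctrl gives the robot as it stands.
- The arm moves only by the shell command python3 -m jog 'ROWS' [FORCE]. ROWS is JSON, one flat list of numbers, 5 for each row, row after row: the opening in per cent of the stroke, from 0 (shut) to 100 (fully open), then the shift along the tool's x, y, z in m, then the turn about the tool's z in rad. In form: [jaw, tx, ty, tz, yaw, jaw, tx, ty, tz, yaw, ...]. A call has 1 to 12 rows; each row is the pose to reach, as a shift and turn from the pose commanded when the call began, along the tool's axes at that moment; what a row does not reach only later rows make up. A row lasts 1/12 s, in which the tool goes at most 41.7 mm and 7.16 degrees, less where a joint would pass 70% of its speed; a pose out of reach is approached as far as the arm can. A call with a gripper value outside its range is refused whole. The fingers move at their own pace and stop on an object; FORCE is the grip in N (left out, the last holds). Time passes only in rows, so rows that repeat a pose let the fingers close. It gives the time, the measured TCP pose, the force and the opening at its end, in the units of the state.
- ctrl.sense(): the state, without advancing time (a new reading comes with each control period).
- ctrl.capture(name): name is "scene" or "top" or "wrist"; returns the picture (384x512x3 uint8, blue, green, red); there is no depth.
- ctrl.get_calibration(name): a dict with "camera_matrix" (3x3 intrinsics, pixels), "T" (4x4, takes a point from camera to world coordinates). Camera axes: x right, y up, looking along -z (the intrinsics and any distortion apply to the point x, -y, -z); pixel columns grow to the right and rows downward; lengths in m; the calibration is good to about 2 mm. A picture is of the moment at which its call begins: read the wrist's pose just before it. get_calibration takes no time and is no camera call; for the wrist camera it gives the pose at the moment of the call.
- ctrl.close_job(): hands the job in, once; it reports no verdict.
The state is a dict: "time_s": time; "joint_positions": joint angles; "qd": joint speeds; "joint_efforts": joint torques, N m; "ee_pos": TCP position; "eef_rot": TCP orientation; "ft_force": force on the tool from outside, world axes, zero at the start; "wrist_torque": the same for the moment, N m; "opening": finger opening in m.
Only numpy, scipy, OpenCV 4.12 (cv2) and the standard library are available. Lean on these libraries where they do the work, as an engineer would, in place of code of your own. Each camera call takes 0.05 s, during which the arm holds its last target.

## Task

The dosing station's mould tray is to be stepped under its fixed spout, but a tin was left on the deck in the tray's way: lift it off and stand it upright on the worktop beside the station, never tipping it over. Then slide the tray by its knobs until the spout points at the middle of the large square pot (within 8 mm), take the hand right off and leave it standing still for a good second; then do the same with the large round pot and leave the tray there. Do not disturb the two ramekins.

Things in the scene. Friction and masses are not known exactly. Their poses are not given: they have to be found in the camera images.
- station: Fixed dosing station. Origin on the worktop below the spout; x points away to the rear post, y left. Deck 260 (x) x 440 (y) mm, centred on the origin, top 20 mm high, end lips 29 mm high. Left of it the worktop is flat up to world y = 0.315, where the fryer lid's hinges begin. Post (28 mm thick) at x +185 mm; a level arm (22 mm wide, up to 227 mm high) joins it to the spout. Rails 36 mm high.
- spout_tip (a point): Tip of the fixed spout, 96 mm above the worktop, 18 mm above the tray. It widens to 30 mm diameter at 140 mm height and goes up to 246 mm. No room for a hand at a knob that is near the spout: use the other knob, and between the two pots stop about midway and change knobs.
- cross (a joint): Cross slide carrying the tray along the station's y (left positive), -0.078 to 0.078 m; 0 = tray centred on the spout. Light friction, about 1.5 N; stays where it is left.
- tray (a joint): Mould tray's slide on the cross slide along the station's x (away positive), -0.048 to 0.048 m; 0 = centred on the spout. Light friction, stays. Aluminium tray 140 (x) x 236 (y) mm, top 78 mm above the worktop, four pots 16 mm deep: a large square, a large round and two small round ones of 30 mm (not used).
- square_pot (a point): Centre of the mouth of the large square pot (48 x 48 mm), at tray height; in the tray's near right corner (x -32, y -62 mm from the tray's centre).
- round_pot (a point): Centre of the mouth of the large round pot (48 mm diameter), at tray height; in the tray's far left corner (x +32, y +62 mm from the tray's centre).
- left_knob (a point): Upright black knob at the tray's left end (y +101 mm from the tray's centre), 24 mm diameter, from 90 to 123 mm above the worktop; the point is on its axis at 110 mm, the height to grip.
- right_knob (a point): The same knob at the tray's right end (y -101 mm from the tray's centre).
- tomato_tin: Closed food tin, 58 mm diameter, 72 mm tall, 0.18 kg, upright on the left end of the station's deck; origin at the centre of its underside, z up.
- ramekin_a: Bystander: small white ribbed dish with dark filling, 68 mm diameter, 38 mm tall, on the flat 5 mm thick fryer lid at the left; origin at the centre of its underside.
- ramekin_b: Bystander: small cream ribbed dish, 68 mm diameter, 38 mm tall, nearer on the fryer lid; origin at the centre of its underside.
Not all that is in view belongs to the job. Leave any blue, pink or yellow look-alike of the tomato_tin alone.

How it is judged:
By the outcome, as a careful person would: the job done as asked, in the order asked, and still so for the second after the job is handed in, with the robot touching nothing.
It also fails if it takes over 72 s, if anything falls off the work surface, if the arm or the gripper's body presses on something with over 40 N, if the wrist force passes 120 N, or if a joint passes its speed limit or range.

## Working session

There is one attempt and no reset: what is moved stays moved. The work goes in short steps, Python scripts to look and compute and a shell command to move; the robot and the scene stay as the last step left them, time stands still between calls to the robot, and variables do not carry over. Pictures are saved under pics/ and viewed, and the job is handed in when it is done.

```bash
mkdir -p pics; ls
python3 - <<'E'
from workcell import ctrl
import cv2
s=ctrl.sense();print(s['time_s'],s['ee_pos'],s['eef_rot'],s['opening'],s['ft_force'],ctrl.tips_ahead)
for n in ['scene','top','wrist']:
    c=ctrl.get_calibration(n)
    print(n,c)
    cv2.imwrite(f'pics/{n}0.png',ctrl.capture(n))
E
```

```text
pics
0.0 [0.17184956 0.60050478 0.22134541] [ 2.50803247e+00  1.89082761e+00 -1.63497366e-03] 0.09104577760825461 [-0.30796202  0.2102226  -0.74019961] 0.008
scene {'camera_matrix': array([[449.38770941,   0.        , 258.10380755],
       [  0.        , 449.38770941, 191.42715881],
       [  0.        ,   0.        ,   1.        ]]), 'T': array([[ 0.78893441,  0.41454025, -0.45358447,  0.04548952],
       [-0.61441509,  0.54269226, -0.57269469, -0.56597139],
       [ 0.00875178,  0.73050769,  0.68284839,  0.91498228],
       [ 0.        ,  0.        ,  0.        ,  1.        ]])}
top {'camera_matrix': array([[428.16953076,   0.        , 258.72349418],
       [  0.        , 428.16953076, 193.11847641],
       [  0.        ,   0.        ,   1.        ]]), 'T': array([[ 0.0940887 ,  0.96902295, -0.22834587,  0.35474807],
       [-0.99554104,  0.09002675, -0.02816419,  0.13041358],
       [-0.00673451,  0.22997762,  0.97317262,  1.14854955],
       [ 0.        ,  0.        ,  0.        ,  1.        ]])}
wrist {'camera_matrix': array([[292.25100064,   0.        , 262.00800318],
       [  0.        , 292.25100064, 191.75332747],
       [  0.        ,   0.        ,   1.        ]]), 'T': array([[ 0.27530729, -0.92858151, -0.24888206,  0.10244543],
       [ 0.96135528,  0.26554829,  0.07266446,  0.62193763],
       [-0.00138466, -0.25926914,  0.96580412,  0.38489386],
       [ 0.        ,  0.        ,  0.        ,  1.        ]])}
```

View pics/scene0.png

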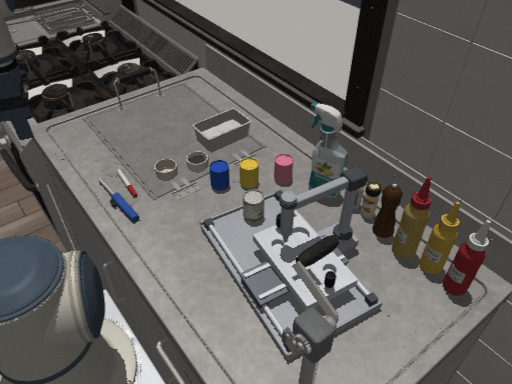

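View pics/top0.png

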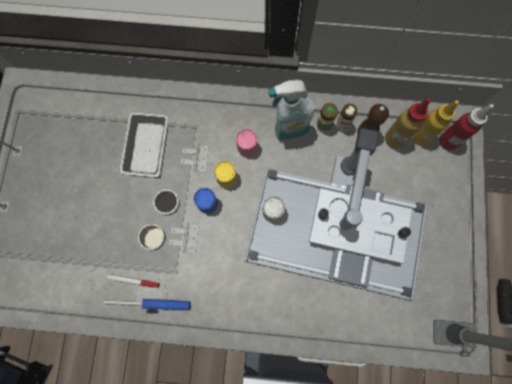

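View pics/wrist0.png

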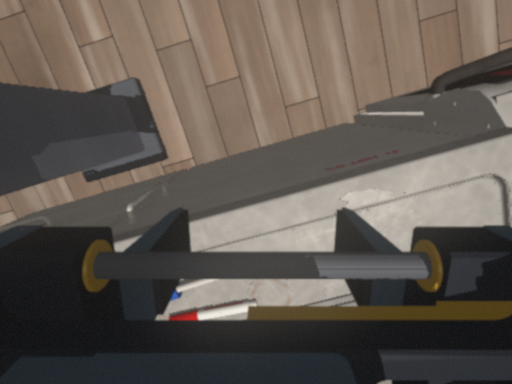

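Run:
```python
import cv2
a=cv2.imread('pics/top0.png')
cv2.imwrite('pics/topz.png',cv2.resize(a[130:310,185:435],None,fx=3.2,fy=3.2,interpolation=cv2.INTER_CUBIC))
a=cv2.imread('pics/scene0.png')
cv2.imwrite('pics/scz.png',cv2.resize(a[150:350,190:390],None,fx=3,fy=3,interpolation=cv2.INTER_CUBIC))
```

```text
(no output)
```

View pics/topz.png

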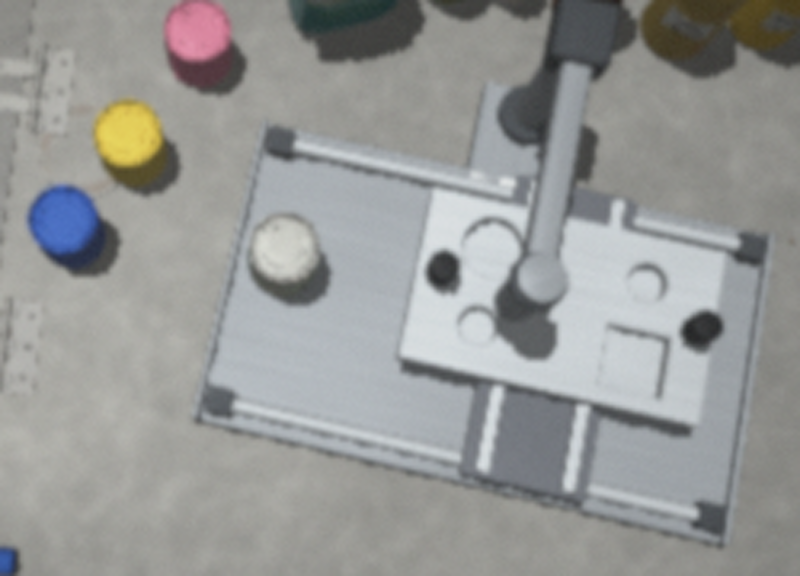

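View pics/scz.png

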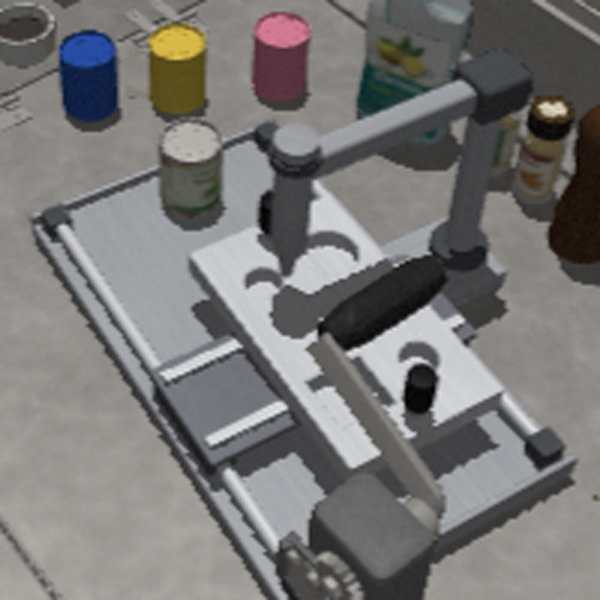

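```bash
cat > h.py <<'E'
import numpy as np, cv2
from workcell import ctrl
def ray(n,u,v,z,cal=None):
    c=cal or ctrl.get_calibration(n);K=c['camera_matrix'];T=c['T']
    d=np.array([(u-K[0,2])/K[0,0],-(v-K[1,2])/K[1,1],-1.]);d=T[:3,:3]@d;o=T[:3,3]
    return o+d*(z-o[2])/d[2]
def line(n,u,v):
    c=ctrl.get_calibration(n);K=c['camera_matrix'];T=c['T']
    d=T[:3,:3]@np.array([(u-K[0,2])/K[0,0],-(v-K[1,2])/K[1,1],-1.]);return T[:3,3],d/np.linalg.norm(d)
def tri(a,b):
    A=np.zeros((3,3));B=np.zeros(3)
    for o,d in(a,b):
        P=np.eye(3)-np.outer(d,d);A+=P;B+=P@o
    x=np.linalg.solve(A,B);return x,[np.linalg.norm((np.eye(3)-np.outer(d,d))@(x-o)) for o,d in (a,b)]
def proj(n,p):
    c=ctrl.get_calibration(n);K=c['camera_matrix'];T=c['T']
    q=T[:3,:3].T@(np.array(p)-T[:3,3]);return K[0,0]*q[0]/-q[2]+K[0,2],K[1,1]*-q[1]/-q[2]+K[1,2]
E
python3 - <<'E'
from h import *
np.set_printoptions(precision=4,suppress=True)
tz=lambda u,v:(185+(u+.5)/3.2-.5,130+(v+.5)/3.2-.5)
R=lambda u,v,z:ray('top',*tz(u,v),z)
C=[R(u,v,.029) for u,v in [(265,125),(198,420),(724,545),(770,235)]]
for c in C:print(c)
m=sum(C)/4;print('centre',m)
print([np.linalg.norm(C[i]-C[(i+1)%4]) for i in range(4)])
y=(C[0]+C[1]-C[2]-C[3]);x=(C[0]+C[3]-C[1]-C[2])
print('yaw',np.arctan2(-y[0],y[1]),np.arctan2(x[1],x[0]))
lk=R(445,267,.123);rk=R(705,325,.123);d=lk-rk
print('knobs',lk,rk,np.linalg.norm(d),np.arctan2(-d[0],d[1]),(lk+rk)/2)
print('tin',R(285,247,.092), 'spouttop',R(542,279,.246))
for n,u,v in [('blue',65,220),('yellow',130,133),('pink',198,30)]:print(n,R(u,v,.072))
sz=lambda u,v:(190+u/3.,150+v/3.)
print('tin tri',tri(line('top',*tz(285,247)),line('scene',*sz(191,143))))
print('lk tri',tri(line('top',*tz(705,325)),line('scene',*sz(422,373))))
E
python3 - <<'E'
import cv2
a=cv2.imread('pics/top0.png')
cv2.imwrite('pics/lamp.png',cv2.resize(a[264:384,380:512],None,fx=4,fy=4,interpolation=cv2.INTER_CUBIC))
a=cv2.imread('pics/scene0.png')
cv2.imwrite('pics/lamp2.png',cv2.resize(a[224:384,240:400],None,fx=3.5,fy=3.5,interpolation=cv2.INTER_CUBIC))
E
```

```text
[0.6876 0.1455 0.029 ]
[0.4349 0.1773 0.029 ]
[ 0.3764 -0.2469  0.029 ]
[ 0.6313 -0.2817  0.029 ]
centre [ 0.5325 -0.0515  0.029 ]
[np.float64(0.2547167093909909), np.float64(0.42821390421913774), np.float64(0.2572856692386541), np.float64(0.4309539823957546)]
yaw -0.13402124357928993 -0.1304090159508273
knobs [ 0.5603 -0.002   0.123 ] [ 0.5342 -0.199   0.123 ] 0.19871747166143136 -0.1318630070799713 [ 0.5472 -0.1005  0.123 ]
tin [0.5708 0.1201 0.092 ] spouttop [ 0.5335 -0.051   0.246 ]
blue [0.5806 0.2983 0.072 ]
yellow [0.6579 0.2542 0.072 ]
pink [0.7517 0.2078 0.072 ]
tin tri (array([0.5731, 0.1198, 0.0832]), [np.float64(0.0005204046098336701), np.float64(0.0005204046098337049)])
lk tri (array([ 0.5362, -0.2012,  0.1186]), [np.float64(0.0014558913327989316), np.float64(0.0014558913327989698)])
```

View pics/lamp.png

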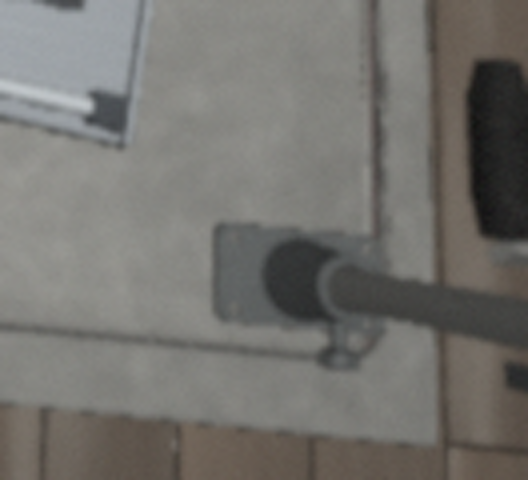

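View pics/lamp2.png

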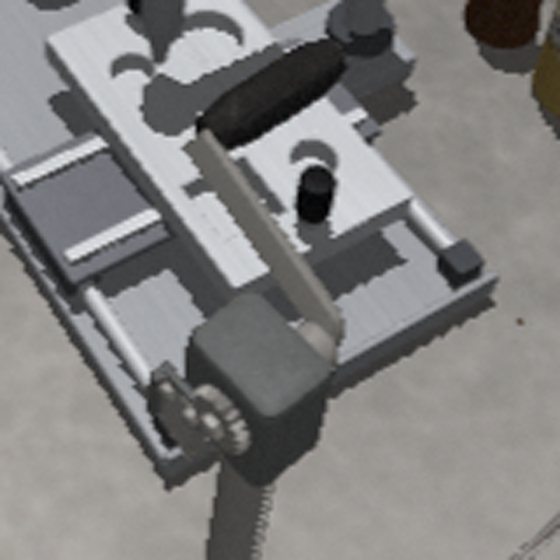

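Run:
```python
from h import *
np.set_printoptions(precision=3,suppress=True)
for a,b in [((505,279),(337,238)),((502,323),(299,264)),((505,279),(299,264)),((502,323),(337,238)),]:
    print(tri(line('top',*a),line('scene',*b)))
print(ray('top',450,333,0),ray('top',435,320,0))
c,s=np.cos(-.132),np.sin(-.132);Rm=np.array([[c,-s],[s,c]])
sp=np.array([.5325,-.0515])
m=np.array([.5472,-.1005])
print('tray offset',Rm.T@(m-sp))
print('tin in station',Rm.T@(np.array([.5708,.1201])-sp))
for n,t in [('sq',(32,62)),('rd',(-32,-62)),('mid',(0,0))]:
  t=np.array(t)/1000
  for k,yy in(('L',.101),('R',-.101)):
    print(n,k,'knob',sp+Rm@(t+[0,yy]))
```

```text
(array([ 0.421, -0.285,  0.395]), [np.float64(0.0015864206289539571), np.float64(0.0015864206289541137)])
(array([ 0.347, -0.282,  0.386]), [np.float64(0.0014309334222978314), np.float64(0.0014309334222979868)])
(array([ 0.393, -0.28 ,  0.368]), [np.float64(0.032635964444513006), np.float64(0.032635964444512944)])
(array([ 0.372, -0.286,  0.419]), [np.float64(0.032842068627220736), np.float64(0.03284206862722074)])
[ 0.304 -0.357  0.   ] [ 0.333 -0.319  0.   ]
tray offset [ 0.021 -0.047]
tin in station [0.015 0.175]
sq L knob [0.586 0.106]
sq R knob [ 0.559 -0.094]
rd L knob [ 0.506 -0.009]
rd R knob [ 0.479 -0.209]
mid L knob [0.546 0.049]
mid R knob [ 0.519 -0.152]
```

White tin at top-image (274,207) is the only one standing on the deck (left end) and not blue (205,200), yellow (226,172) or pink (247,140). The crop confirms it is metallic/white with a label. Tin at about (0.572, 0.120), spout (0.533, -0.051), station yaw -0.132, tray at about (+21, -47) mm.

```bash
cat > go.py <<'E'
import sys
from h import *
from scipy.spatial.transform import Rotation as Ro
np.set_printoptions(precision=4,suppress=True)
s=ctrl.sense();R=Ro.from_rotvec(s['eef_rot']).as_matrix();p=np.array(s['ee_pos'])
yaw=np.arctan2(R[1,0],R[0,0])
print('t',round(s['time_s'],2),'p',p,'yaw',round(yaw,3),'open',round(s['opening'],4),'F',np.array(s['ft_force']),'q',np.array(s['joint_positions']),'zaxis',R[:,2])
a=[float(v) for v in sys.argv[1:]]
if len(a)>=3:
    print('shift',R.T@(np.array(a[:3])-p))
if len(a)>3:
    d=-(a[3]-yaw);print('turn',(d+np.pi)%(2*np.pi)-np.pi)
E
python3 go.py 0.572 0.120 0.2213 -0.132
```

```text
t 0.15 p [0.1719 0.6006 0.2215] yaw 1.292 open 0.0912 F [ 0.4009 -0.4023  0.3383] q [ 1.1965  0.494   1.346  -0.      1.3025 -0.0955] zaxis [-0.0003 -0.0008 -1.    ]
shift [-0.352   0.5169  0.0005]
turn 1.4240019359655758
```

```bash
python3 -m jog '[100,-0.023,0.034,0,0.1, 100,-0.046,0.068,0,0.2, 100,-0.069,0.102,0,0.3, 100,-0.092,0.136,0,0.4, 100,-0.115,0.17,0,0.5, 100,-0.138,0.204,0,0.6, 100,-0.161,0.238,0,0.7, 100,-0.184,0.272,0,0.8, 100,-0.207,0.306,0,0.9, 100,-0.23,0.34,0,1.0, 100,-0.253,0.374,0,1.1, 100,-0.276,0.408,0,1.2]' 30; python3 go.py 0.572 0.120 0.20 -0.132
```

```text
time_s: 1.15
ee_pos: [0.4892, 0.2214, 0.2219]
eef_rot: [3.139, 0.137, -0.0]
ft_force: [-0.3, 1.0, 0.7]
opening: 0.0912
t 1.15 p [0.4892 0.2214 0.2219] yaw 0.087 open 0.0912 F [-0.3224  1.0181  0.6516] q [0.3137 0.3702 1.5626 0.     1.2088 0.2267] zaxis [-0.0001 -0.     -1.    ]
shift [0.0737 0.1082 0.0219]
turn 0.21896704408897838
```

```bash
python3 -m jog '[100,0.018,0.027,0.01,0.055, 100,0.037,0.054,0.02,0.11, 100,0.055,0.081,0.03,0.16, 100,0.074,0.108,0.04,0.219, 100,0.074,0.108,0.04,0.219, 100,0.074,0.108,0.04,0.219]'
python3 - <<'E'
from h import *
c=ctrl.get_calibration('wrist');im=ctrl.capture('wrist');cv2.imwrite('pics/w1.png',im)
print(proj('wrist',[.572,.120,.092]))
E
python3 go.py 0.572 0.120 0.051 -0.132
```

```text
time_s: 1.65
ee_pos: [0.5723, 0.1211, 0.181]
eef_rot: [3.135, -0.203, -0.002]
ft_force: [-0.2, 0.0, 0.2]
opening: 0.0912
(np.float64(262.07073907001717), np.float64(200.57866535020844))
t 1.7 p [0.5717 0.1221 0.1815] yaw -0.128 open 0.0911 F [0.6569 0.6882 0.2596] q [0.1082 0.4794 1.497  0.0002 1.1663 0.2359] zaxis [-0.0011  0.0001 -1.    ]
shift [0.0007 0.002  0.1305]
turn 0.004191887511622028
```

View pics/w1.png

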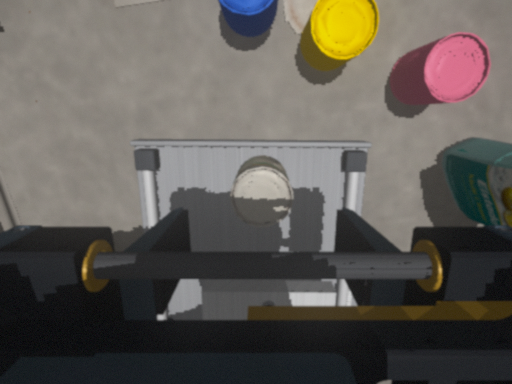

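The wrist view shows the white tin at (262,193), centred between the fingers. Descend and grip.

```bash
python3 - <<'E'
from h import *
print(ray('wrist',263,193,.092))
E
python3 -m jog '[100,0,0,0.025,0, 100,0,0,0.05,0, 100,0,-0.001,0.075,0, 100,0,-0.001,0.095,0, 100,0,-0.002,0.11,0, 100,0,-0.002,0.12,0, 100,0,-0.002,0.127,0, 100,0,-0.002,0.127,0]'; python3 -m jog '[50,0,0,0,0, 50,0,0,0,0, 50,0,0,0,0, 50,0,0,0,0, 50,0,0,0,0, 50,0,0,0,0, 50,0,0,0,0, 50,0,0,0,0]' 25; python3 go.py
```

```text
[0.57373237 0.12693676 0.092     ]
time_s: 2.37
ee_pos: [0.5714, 0.125, 0.0542]
eef_rot: [3.135, -0.198, -0.002]
ft_force: [0.5, -0.5, 0.1]
opening: 0.0913
time_s: 3.03
ee_pos: [0.5723, 0.1244, 0.0553]
eef_rot: [-3.135, 0.2, -0.001]
ft_force: [-0.7, -0.1, 6.0]
opening: 0.0572
t 3.03 p [0.5723 0.1244 0.0553] yaw -0.127 open 0.0572 F [-0.6619 -0.0788  6.0159] q [ 0.1122  0.6442  1.6086 -0.      0.8883  0.2393] zaxis [ 0.0005  0.     -1.    ]
```

```bash
python3 -m jog '[50,0,0,-0.006,0, 50,0,0,-0.018,0, 50,0,0,-0.034,0, 50,0,0,-0.05,0, 50,0,0,-0.06,0, 50,0,0,-0.065,0, 50,0,0,-0.065,0]'; python3 go.py 0.47 0.245 0.12 -0.13
```

```text
time_s: 3.62
ee_pos: [0.5726, 0.1245, 0.1209]
eef_rot: [-3.135, 0.199, -0.002]
ft_force: [0.6, -0.1, -1.5]
opening: 0.0571
t 3.62 p [0.5726 0.1245 0.1209] yaw -0.127 open 0.0571 F [ 0.5648 -0.1173 -1.4582] q [0.1123 0.553  1.5582 0.     1.0287 0.2393] zaxis [ 0.0016  0.0002 -1.    ]
shift [-0.1171 -0.1065  0.0008]
turn 0.002943998686898208
```

```bash
python3 -m jog '[50,-0.006,-0.005,0,0, 50,-0.02,-0.018,0,0, 50,-0.038,-0.034,0,0, 50,-0.058,-0.052,0,0, 50,-0.078,-0.07,0,0, 50,-0.096,-0.087,0,0, 50,-0.109,-0.099,0,0, 50,-0.115,-0.105,0,0, 50,-0.117,-0.107,0,0, 50,-0.117,-0.107,0,0]'; python3 -m jog '[50,0,0,0.008,0, 50,0,0,0.024,0, 50,0,0,0.042,0, 50,0,0,0.058,0, 50,0,0,0.07,0, 50,0,0,0.077,0, 50,0,0,0.08,0, 50,0,0,0.0815,0, 50,0,0,0.083,0, 50,0,0,0.084,0,50,0,0,0.084,0]'; python3 go.py
```

```text
time_s: 4.45
ee_pos: [0.4692, 0.2456, 0.1195]
eef_rot: [3.135, -0.198, -0.001]
ft_force: [1.0, 0.3, -1.1]
opening: 0.057
time_s: 5.37
ee_pos: [0.4699, 0.2455, 0.0362]
eef_rot: [-3.135, 0.199, -0.001]
ft_force: [0.1, 0.3, -2.6]
opening: 0.0572
t 5.37 p [0.4699 0.2455 0.0362] yaw -0.127 open 0.0572 F [ 0.0899  0.3285 -2.5601] q [ 0.3688  0.6231  1.7614 -0.      0.7564  0.4959] zaxis [ 0.0007  0.0003 -1.    ]
```

```bash
python3 -m jog '[50,0,0,0.001,0, 50,0,0,0.0015,0, 50,0,0,0.002,0,50,0,0,0.002,0]'; python3 go.py
python3 - <<'E'
from h import *
im=ctrl.capture('scene');cv2.imwrite('pics/s2.png',cv2.resize(im[100:300,100:300],None,fx=3,fy=3))
E
```

```text
time_s: 5.7
ee_pos: [0.47, 0.2456, 0.0352]
eef_rot: [-3.135, 0.199, -0.002]
ft_force: [-4.3, -2.0, 23.8]
opening: 0.0569
t 5.7 p [0.47   0.2456 0.0352] yaw -0.127 open 0.0569 F [-4.2904 -1.9541 23.7652] q [ 0.369   0.6247  1.7623 -0.0001  0.7531  0.4959] zaxis [ 0.0014  0.0005 -1.    ]
```

View pics/s2.png

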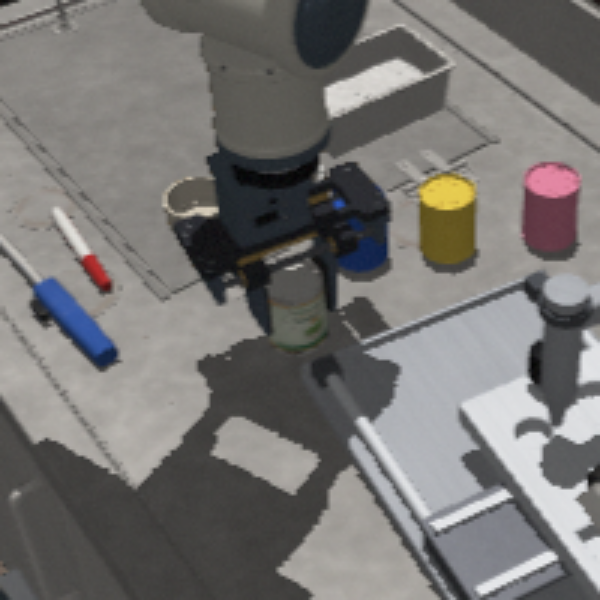

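The picture shows the tin upright in the fingers at crop (297,310), on the worktop, clear of the blue tin. Release and lift.

```bash
python3 -m jog '[50,0,0,-0.001,0, 60,0,0,-0.001,0, 75,0,0,-0.001,0, 100,0,0,-0.001,0, 100,0,0,-0.001,0, 100,0,0,-0.001,0, 100,0,0,-0.001,0]'; python3 -m jog '[100,0,0,-0.012,0, 100,0,0,-0.035,0, 100,0,0,-0.07,0, 100,0,0,-0.105,0, 100,0,0,-0.14,0, 100,0,0,-0.175,0, 100,0,0,-0.2,0, 100,0,0,-0.21,0]';  python3 go.py 0.51 0.06 0.24 -0.132
```

```text
time_s: 6.33
ee_pos: [0.4697, 0.2454, 0.0348]
eef_rot: [3.135, -0.199, -0.0]
ft_force: [-0.6, 0.5, -0.5]
opening: 0.0872
time_s: 7.0
ee_pos: [0.4708, 0.2459, 0.2487]
eef_rot: [-3.133, 0.199, -0.007]
ft_force: [0.7, 0.3, 0.4]
opening: 0.0912
t 7.0 p [0.4708 0.2459 0.2487] yaw -0.127 open 0.0912 F [0.6964 0.3114 0.4473] q [0.3689 0.332  1.5425 0.     1.262  0.4959] zaxis [ 0.0048  0.0019 -1.    ]
shift [0.0624 0.1795 0.0086]
turn 0.005046975311901569
```

```bash
python3 -m jog '[100,0.002,0.005,-0.02,0.12, 100,0.006,0.02,-0.035,0.245, 100,0.011,0.042,-0.042,0.37, 100,0.017,0.064,-0.042,0.495, 100,0.023,0.086,-0.042,0.62, 100,0.029,0.108,-0.042,0.745, 100,0.035,0.13,-0.042,0.87, 100,0.041,0.152,-0.042,0.99, 100,0.047,0.174,-0.042,1.12, 100,0.053,0.196,-0.042,1.25, 100,0.059,0.212,-0.042,1.375, 100,0.062,0.22,-0.042,1.5]'; python3 go.py 0.534 -0.200 0.24 -3.15
```

```text
time_s: 8.0
ee_pos: [0.5033, 0.0174, 0.2862]
eef_rot: [2.16, -2.28, -0.001]
ft_force: [0.1, -0.6, 0.1]
opening: 0.0912
t 8.0 p [0.5033 0.0174 0.2862] yaw -1.625 open 0.0912 F [ 0.0713 -0.5827  0.0813] q [-0.0837  0.2594  1.5418 -0.0004  1.3413  1.5409] zaxis [-0.0009 -0.0003 -1.    ]
shift [ 0.2155 -0.0423  0.0462]
turn 1.52547190087148
```

```bash
python3 -m jog '[100,0.016,-0.003,-0.003,0.12, 100,0.034,-0.006,-0.004,0.245, 100,0.054,-0.01,-0.004,0.37, 100,0.075,-0.014,-0.004,0.495, 100,0.096,-0.018,-0.004,0.62, 100,0.117,-0.022,-0.004,0.745, 100,0.138,-0.027,-0.004,0.87, 100,0.159,-0.031,-0.004,0.99, 100,0.18,-0.035,-0.004,1.12, 100,0.198,-0.039,0.005,1.25, 100,0.21,-0.042,0.02,1.375, 100,0.2155,-0.042,0.035,1.5]'
python3 - <<'E'
from h import *
im=ctrl.capture('wrist');cv2.imwrite('pics/w3.png',im)
im=ctrl.capture('scene');cv2.imwrite('pics/s3.png',im)
print(proj('wrist',[.535,-.2,.123]))
E
python3 go.py 0.535 -0.200 0.16 -3.15
```

```text
time_s: 9.0
ee_pos: [0.5356, -0.1996, 0.2508]
eef_rot: [-0.043, 3.141, -0.001]
ft_force: [-0.4, -0.2, -0.3]
opening: 0.0911
(np.float64(261.16487687763555), np.float64(184.24644672754974))
t 9.1 p [ 0.5339 -0.1981  0.2491] yaw -3.111 open 0.0914 F [-0.2256  0.2932 -0.0345] q [-0.4601  0.3918  1.4439 -0.0001  1.3107  2.6511] zaxis [-0.0044  0.002  -1.    ]
shift [-0.0014 -0.0021  0.0891]
turn 0.038796079063053934
```

View pics/w3.png

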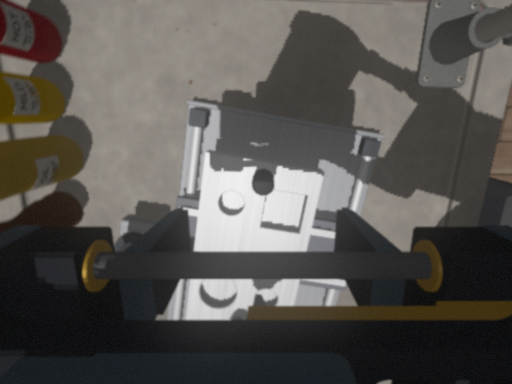

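View pics/s3.png

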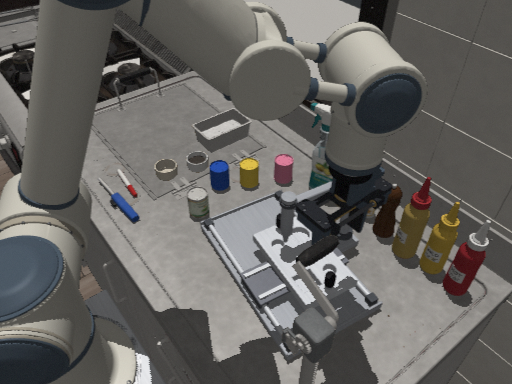

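Wrist view: right knob at (263,183), matching its projection, and midway between the jaws. Scene: tin stands upright at (199,203). Descend, grip.

```bash
python3 -m jog '[100,-0.001,-0.002,0.02,0, 100,-0.001,-0.002,0.05,0, 100,-0.001,-0.002,0.08,0, 100,-0.001,-0.002,0.11,0, 100,-0.001,-0.002,0.132,0, 100,-0.001,-0.002,0.144,0, 100,-0.001,-0.002,0.150,0, 60,-0.001,-0.002,0.150,0]'; python3 -m jog '[40,0,0,0,0, 30,0,0,0,0, 15,0,0,0,0, 15,0,0,0,0, 15,0,0,0,0, 15,0,0,0,0, 15,0,0,0,0, 15,0,0,0,0]' 20; python3 go.py
```

```text
time_s: 9.77
ee_pos: [0.536, -0.1991, 0.1012]
eef_rot: [0.06, -3.139, -0.001]
ft_force: [-0.1, -0.2, 0.5]
opening: 0.087
time_s: 10.43
ee_pos: [0.5364, -0.1998, 0.102]
eef_rot: [-0.054, 3.141, -0.0]
ft_force: [0.5, 0.2, 0.2]
opening: 0.034
t 10.43 p [ 0.5364 -0.1998  0.102 ] yaw -3.107 open 0.034 F [0.4934 0.2295 0.1784] q [-0.461   0.5634  1.608   0.      0.9701  2.646 ] zaxis [ 0.0001 -0.     -1.    ]
```

```bash
python3 -m jog '[15,0,0,0,0, 15,0,0,0,0, 15,0,0,0,0]' 20; python3 -m jog '[15,-0.001,0.004,0,0, 15,-0.002,0.011,0,0, 15,-0.004,0.019,0,0, 15,-0.006,0.027,0,0, 15,-0.008,0.035,0,0, 15,-0.009,0.041,0,0, 15,-0.009,0.045,0,0, 15,-0.009,0.045,0,0,15,-0.009,0.045,0,0]'; python3 go.py 0.544 -0.155 0.11
```

```text
time_s: 10.68
ee_pos: [0.5362, -0.1999, 0.1019]
eef_rot: [0.054, -3.141, 0.0]
ft_force: [-0.5, 0.9, 0.6]
opening: 0.0236
time_s: 11.43
ee_pos: [0.5439, -0.1541, 0.1019]
eef_rot: [-0.055, 3.141, 0.0]
ft_force: [2.0, 2.2, -1.7]
opening: 0.0232
t 11.43 p [ 0.5439 -0.1541  0.1019] yaw -3.107 open 0.0232 F [ 2.0092  2.2225 -1.7261] q [-0.3819  0.5557  1.6258  0.0004  0.96    2.7244] zaxis [ 0.0002  0.0002 -1.    ]
shift [-0.     -0.0009 -0.0081]
```

```bash
python3 -m jog '[30,0,0,0,0, 60,0,0,0,0, 90,0,0,0,0, 100,0,0,0,0, 100,0,0,0,0, 100,0,0,-0.02,0, 100,0,0,-0.055,0, 100,0,0,-0.095,0, 100,0,0,-0.135,0, 100,0,0,-0.17,0, 100,0,0,-0.186,0, 100,0,0,-0.19,0]'; python3 go.py 0.5705 0.046 0.29 -0.132
```

```text
time_s: 12.43
ee_pos: [0.545, -0.1551, 0.2957]
eef_rot: [-0.054, 3.136, -0.004]
ft_force: [-0.3, 0.0, -1.0]
opening: 0.0911
t 12.43 p [ 0.545  -0.1551  0.2957] yaw -3.107 open 0.0911 F [-0.2541  0.0479 -1.0041] q [-0.3826  0.3436  1.3886 -0.      1.4035  2.7245] zaxis [ 0.0054 -0.0022 -1.    ]
shift [-0.0324  0.2001  0.0054]
turn -2.9751000539251717
```

```bash
python3 -m jog '[100,-0.001,0.004,0,-0.12, 100,-0.002,0.012,0,-0.245, 100,-0.003,0.02,0,-0.37, 100,-0.005,0.029,0,-0.495, 100,-0.006,0.038,0,-0.62, 100,-0.008,0.047,0,-0.745, 100,-0.009,0.056,0,-0.87, 100,-0.011,0.065,0,-0.99, 100,-0.012,0.074,0,-1.12, 100,-0.014,0.083,0,-1.25, 100,-0.015,0.092,0,-1.375, 100,-0.016,0.1,0,-1.49]'; python3 go.py 0.5705 0.046 0.29 -0.132
```

```text
time_s: 13.43
ee_pos: [0.5559, -0.0535, 0.2908]
eef_rot: [2.176, -2.265, -0.002]
ft_force: [-0.6, 0.2, 0.4]
opening: 0.0916
t 13.43 p [ 0.5559 -0.0535  0.2908] yaw -1.611 open 0.0916 F [-0.5919  0.2073  0.3883] q [-0.2029  0.3388  1.4097  0.      1.3947  1.408 ] zaxis [-0.0016  0.0004 -1.    ]
shift [-0.1    -0.0106  0.0008]
turn -1.4788200376803085
```

```bash
python3 -m jog '[100,-0.009,-0.001,0,-0.12, 100,-0.018,-0.002,0,-0.245, 100,-0.027,-0.003,0,-0.37, 100,-0.036,-0.004,0,-0.495, 100,-0.045,-0.005,0,-0.62, 100,-0.054,-0.006,0,-0.745, 100,-0.063,-0.007,0,-0.87, 100,-0.072,-0.008,0,-0.99, 100,-0.081,-0.009,0,-1.12, 100,-0.09,-0.01,0.005,-1.25, 100,-0.097,-0.011,0.02,-1.375, 100,-0.1,-0.011,0.035,-1.48]'
python3 - <<'E'
from h import *
im=ctrl.capture('wrist');cv2.imwrite('pics/w4.png',im)
im=ctrl.capture('top');cv2.imwrite('pics/t4.png',cv2.resize(im[130:310,185:435],None,fx=3.2,fy=3.2,interpolation=cv2.INTER_CUBIC))
print(proj('wrist',[.5705,.046,.123]))
E
python3 go.py 0.5705 0.046 0.10 -0.132
```

```text
time_s: 14.43
ee_pos: [0.5719, 0.0461, 0.2558]
eef_rot: [-3.135, 0.204, 0.0]
ft_force: [0.2, 0.6, -0.4]
opening: 0.0912
(np.float64(262.3003060959494), np.float64(186.85674815800982))
t 14.53 p [0.5703 0.0458 0.254 ] yaw -0.134 open 0.0913 F [-0.5571  0.5665 -0.2547] q [-0.0243  0.3914  1.4301  0.      1.3252  0.1095] zaxis [-0.0052  0.0002 -1.    ]
shift [ 0.001  -0.0003  0.154 ]
turn -0.001783822707253524
```

View pics/w4.png

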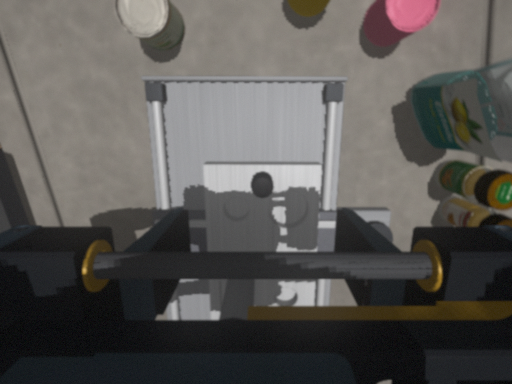

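View pics/t4.png

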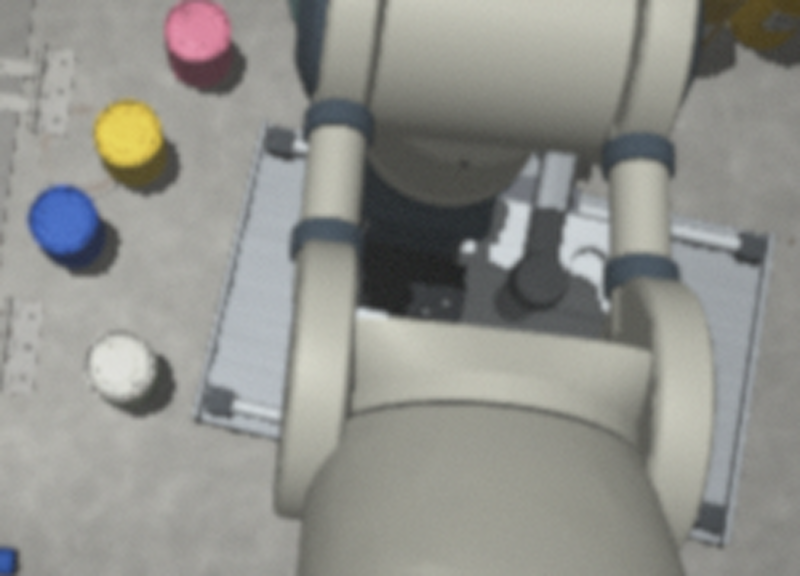

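```bash
python3 - <<'E'
from h import *
for z in (.45,.5,.55,.6,.65,.7):print(z,proj('scene',[.535,-.2,z]))
E
python3 -m jog '[100,0.001,-0.001,0.015,0, 100,0.001,-0.001,0.04,0, 100,0.001,-0.001,0.07,0, 100,0.001,-0.001,0.095,0, 100,0.001,-0.001,0.115,0]'; python3 go.py
```

```text
0.45 (np.float64(352.44235603223603), np.float64(154.31983839145985))
0.5 (np.float64(357.2222457096689), np.float64(129.590976876383))
0.55 (np.float64(362.4815260629113), np.float64(102.3819774431278))
0.6 (np.float64(368.2961240466924), np.float64(72.3000303668953))
0.65 (np.float64(374.75889426721915), np.float64(38.86475035578832))
0.7 (np.float64(381.98461488874665), np.float64(1.4823301212795457))
time_s: 14.95
ee_pos: [0.5724, 0.0458, 0.1403]
eef_rot: [3.134, -0.223, -0.002]
ft_force: [-0.8, -0.5, -0.9]
opening: 0.0912
t 14.95 p [0.5724 0.0458 0.1403] yaw -0.142 open 0.0912 F [-0.7908 -0.496  -0.8627] q [-0.024   0.5153  1.5667 -0.0001  1.061   0.1184] zaxis [-0.0014 -0.     -1.    ]
```

```bash
python3 -m jog '[100,0,0,0.018,0, 100,0,-0.001,0.03,0, 100,0,-0.001,0.038,0, 60,0,-0.001,0.038,0, 30,0,-0.001,0.038,0, 15,0,-0.001,0.038,0, 15,0,-0.001,0.038,0, 15,0,-0.001,0.038,0, 15,0,-0.001,0.038,0, 15,0,-0.001,0.038,0, 15,0,-0.001,0.038,0, 15,0,-0.001,0.038,0]' 20; python3 go.py 0.586 0.106 0.102
```

```text
time_s: 15.95
ee_pos: [0.5732, 0.0472, 0.104]
eef_rot: [-3.134, 0.215, -0.0]
ft_force: [0.4, -0.1, -0.3]
opening: 0.0341
t 15.95 p [0.5732 0.0472 0.104 ] yaw -0.137 open 0.0341 F [ 0.359  -0.1169 -0.3494] q [-0.0216  0.5637  1.5993  0.      0.9785  0.1154] zaxis [ 0.0001  0.     -1.    ]
shift [ 0.0046 -0.06    0.002 ]
```

```bash
python3 -m jog '[15,0,0,0,0, 15,0,0,0,0, 15,0,0,0,0]' 20; python3 -m jog '[15,0,-0.004,0,0, 15,0.001,-0.012,0,0, 15,0.001,-0.021,0,0, 15,0.002,-0.03,0,0, 15,0.003,-0.039,0,0, 15,0.004,-0.047,0,0, 15,0.0044,-0.054,0,0, 15,0.0044,-0.058,0,0, 15,0.0044,-0.0598,0,0, 15,0.0044,-0.0598,0,0]'; python3 go.py 0.5857 0.1059 0.102
```

```text
time_s: 16.2
ee_pos: [0.5731, 0.0472, 0.1039]
eef_rot: [3.134, -0.215, -0.0]
ft_force: [-1.0, -0.2, 0.3]
opening: 0.0238
time_s: 17.03
ee_pos: [0.5859, 0.1064, 0.1039]
eef_rot: [-3.134, 0.214, -0.001]
ft_force: [-0.9, 2.1, -0.2]
opening: 0.0236
t 17.03 p [0.5859 0.1064 0.1039] yaw -0.137 open 0.0236 F [-0.878   2.1071 -0.247 ] q [0.0793 0.5866 1.5477 0.0003 1.0068 0.2156] zaxis [ 0.0004  0.0003 -1.    ]
shift [-0.0001  0.0005  0.0019]
```

```bash
python3 -m jog '[30,0,0,0,0, 60,0,0,0,0, 90,0,0,0,0, 100,0,0,0,0, 100,0,0,0,0, 100,0,0,-0.02,0, 100,0,0,-0.055,0, 100,0,0,-0.095,0, 100,0,0,-0.135,0, 100,0,0,-0.165,0, 100,0,0,-0.18,0, 100,0,0,-0.18,0]'; python3 go.py 0.45 0.30 0.28 -0.132
```

```text
time_s: 18.03
ee_pos: [0.5873, 0.1059, 0.2881]
eef_rot: [-3.133, 0.215, -0.01]
ft_force: [0.2, -0.5, 0.1]
opening: 0.091
t 18.03 p [0.5873 0.1059 0.2881] yaw -0.137 open 0.091 F [ 0.1651 -0.5344  0.061 ] q [ 0.0783  0.3946  1.3284 -0.      1.4121  0.2154] zaxis [ 0.0065  0.0005 -1.    ]
shift [-0.1626 -0.1735  0.0073]
turn -0.005113042332669959
```

```bash
python3 -m jog '[100,-0.01,-0.01,0,0, 100,-0.035,-0.037,0,0, 100,-0.06,-0.064,0,0, 100,-0.085,-0.091,0,0, 100,-0.11,-0.117,0,0, 100,-0.135,-0.144,0,0, 100,-0.155,-0.166,0,0, 100,-0.163,-0.173,0,0, 100,-0.163,-0.173,0,0, 100,-0.163,-0.173,0,0]'
python3 - <<'E'
from h import *
im=ctrl.capture('top');cv2.imwrite('pics/t5.png',cv2.resize(im[130:310,185:435],None,fx=3.2,fy=3.2,interpolation=cv2.INTER_CUBIC))
im=ctrl.capture('scene');cv2.imwrite('pics/s5.png',cv2.resize(im[150:350,190:390],None,fx=3,fy=3,interpolation=cv2.INTER_CUBIC))
E
python3 go.py
```

```text
time_s: 18.87
ee_pos: [0.4471, 0.2995, 0.283]
eef_rot: [3.133, -0.213, -0.002]
ft_force: [-0.5, -0.4, -0.4]
opening: 0.0911
t 18.97 p [0.4482 0.2987 0.2834] yaw -0.138 open 0.0909 F [ 0.0755 -0.113   0.5773] q [ 0.4771  0.3144  1.4683 -0.0003  1.3597  0.6149] zaxis [-0.0006 -0.0007 -1.    ]
```

View pics/t5.png

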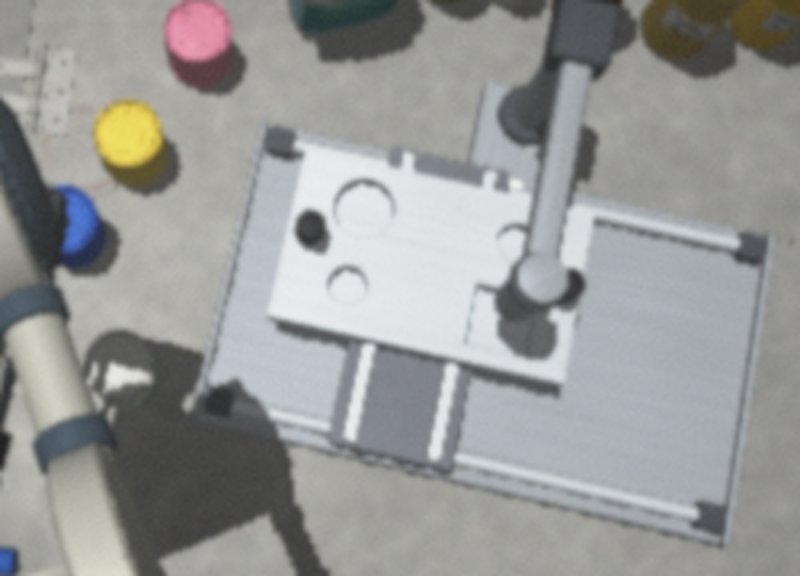

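View pics/s5.png

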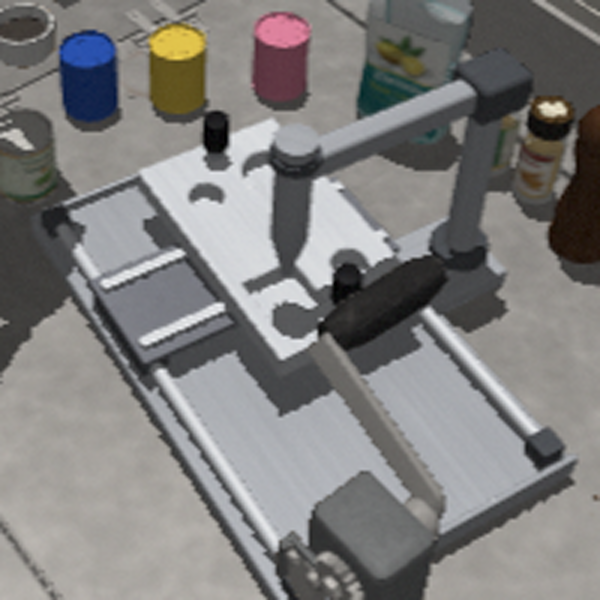

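Run:
```python
from h import *
np.set_printoptions(precision=4,suppress=True)
tz=lambda u,v:(185+(u+.5)/3.2-.5,130+(v+.5)/3.2-.5)
R=lambda u,v,z:ray('top',*tz(u,v),z)
sz=lambda u,v:(190+(u+.5)/3-.5,150+(v+.5)/3-.5)
S=lambda u,v,z:ray('scene',*sz(u,v),z)
print('spout top(top)',R(542,279,.246)[:2],'(scene)',S(297,136,.246)[:2],'tip scene',S(288,268,.096)[:2])
c,s=np.cos(-.132),np.sin(-.132);Rm=np.array([[c,-s],[s,c]])
C=[R(*p,.078)[:2] for p in [(302,146),(270,317),(562,387),(594,210)]]
m=sum(C)/4;print('tray corners centre',m,[np.linalg.norm(C[i]-C[(i+1)%4]) for i in range(4)])
lk=R(312,228,.123)[:2];print('lk',lk,'centre by lk',lk-Rm@[0,.101])
lk2=S(215,117,.123)[:2];print('lk scene',lk2)
rd=R(364,207,.078)[:2];print('round',rd,'centre',rd-Rm@[.032,.062])
sm=R(348,285,.078)[:2];print('small',sm)
for n,mm in(('corn',m),('lk',lk-Rm@[0,.101]),('rd',rd-Rm@[.032,.062])):
    print(n,'square pot',mm+Rm@[-.032,-.062])
```

```text
spout top(top) [ 0.5335 -0.051 ] (scene) [ 0.5355 -0.054 ] tip scene [ 0.5394 -0.0511]
tray corners centre [0.5711 0.0032] [np.float64(0.14218897379145104), np.float64(0.23312654612908032), np.float64(0.14495686651354756), np.float64(0.23917365216009154)]
lk [0.5812 0.1011] centre by lk [0.5679 0.001 ]
lk scene [0.5847 0.1014]
round [0.6121 0.0597] centre [0.5723 0.0025]
small [0.5478 0.0677]
corn square pot [ 0.5313 -0.0541]
lk square pot [ 0.528  -0.0563]
rd square pot [ 0.5324 -0.0548]
```

Square pot is near the spout but vision says about 5 mm short (station y). I'll regrip and correct.

```bash
python3 go.py 0.5855 0.102 0.283 -0.132; python3 -m jog '[100,0.01,0.01,0,0, 100,0.035,0.04,0,0, 100,0.06,0.068,0,0, 100,0.085,0.095,0,0, 100,0.11,0.123,0,0, 100,0.135,0.15,0,0, 100,0.155,0.17,0,0, 100,0.163,0.176,0,0, 100,0.163,0.176,0,0, 100,0.163,0.176,0.01,0, 100,0.163,0.176,0.03,0]'; python3 go.py 0.5855 0.102 0.104 -0.132
```

```text
t 18.97 p [0.4482 0.2987 0.2834] yaw -0.138 open 0.0909 F [ 0.0755 -0.113   0.5773] q [ 0.4771  0.3144  1.4683 -0.0003  1.3597  0.6149] zaxis [-0.0006 -0.0007 -1.    ]
shift [0.163  0.176  0.0004]
turn -0.005646025516522268
time_s: 19.88
ee_pos: [0.5859, 0.1032, 0.2548]
eef_rot: [-3.133, 0.215, -0.005]
ft_force: [0.4, 0.7, 0.2]
opening: 0.0911
t 19.88 p [0.5859 0.1032 0.2548] yaw -0.137 open 0.0911 F [0.446  0.7388 0.1944] q [0.0739 0.4197 1.3802 0.0003 1.3383 0.2111] zaxis [ 0.0033  0.0005 -1.    ]
shift [-0.0007  0.0014  0.1508]
turn -0.005323211445661169
```

```bash
python3 - <<'E'
from h import *
for i in range(1):
    im=ctrl.capture('wrist')
cv2.imwrite('pics/w6.png',cv2.resize(im[100:250,180:380],None,fx=4,fy=4,interpolation=cv2.INTER_CUBIC))
print(proj('wrist',[.583,.1012,.123]))
E
python3 go.py 0.5855 0.102 0.104
```

```text
(np.float64(261.8189412956354), np.float64(190.16678410012523))
t 19.93 p [0.5834 0.1033 0.2497] yaw -0.137 open 0.0913 F [-1.6255 -0.1238 -6.0733] q [0.0744 0.4241 1.3876 0.0002 1.3336 0.2112] zaxis [-0.0037 -0.0001 -1.    ]
shift [0.0028 0.001  0.1457]
```

View pics/w6.png

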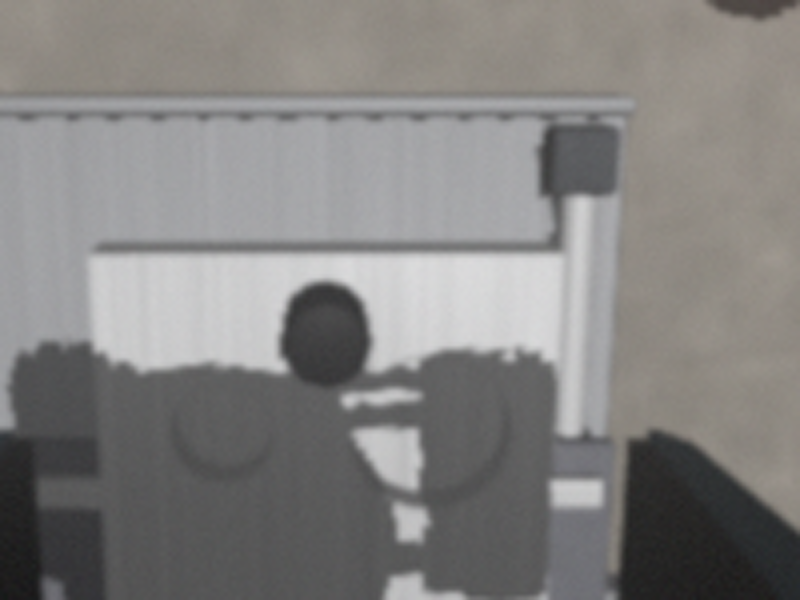

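Run:
```python
from h import *
np.set_printoptions(precision=4,suppress=True)
W=lambda u,v,z:ray('wrist',180+(u+.5)/4-.5,100+(v+.5)/4-.5,z)
c,s=np.cos(-.132),np.sin(-.132);Rm=np.array([[c,-s],[s,c]])
f=lambda p:Rm.T@p[:2]
lip=f(W(325,97,.029));lip2=f(W(325,112,.029));te=f(W(325,250,.078));kn=f(W(326,338,.123));tl=f(W(90,250,.078));tr=f(W(563,250,.078));lr=f(W(634,104,.029))
print(lip,lip2,te,kn,tl,tr,lr)
print('oy by tray edge',te[1]-lip[1]+.220-.118,'by knob',kn[1]-lip[1]+.220-.101,'ox',(tl+tr)[0]/2-lr[0]+.130, kn[0]-lr[0]+.13)
# same from top image t5
tz=lambda u,v:(185+(u+.5)/3.2-.5,130+(v+.5)/3.2-.5)
R=lambda u,v,z:f(ray('top',*tz(u,v),z))
print('deck L edge',R(265,125,.029),R(198,420,.029),'R',R(724,545,.029),R(770,235,.029),'tray L',R(302,146,.078),R(270,317,.078),'tray R',R(594,210,.078),R(562,387,.078),'knob',R(312,228,.123),'spout',R(542,279,.246))
```

```text
[0.5633 0.2401] [0.5632 0.2354] [0.5634 0.1987] [0.5639 0.1834] [0.4954 0.199 ] [0.6321 0.1984] [0.6623 0.2374]
oy by tray edge 0.06062869970135182 by knob 0.06235731793748653 ox 0.03151230266526839 0.031653363578389104
deck L edge [0.6625 0.2348] [0.4078 0.233 ] R [ 0.4056 -0.1952] [ 0.6629 -0.1962] tray L [0.6375 0.1991] [0.4954 0.1938] tray R [ 0.6375 -0.0401] [ 0.4926 -0.0394] knob [0.5628 0.1767] spout [0.5356 0.0197]
```

The wrist view, measured relative to the deck lip, gives tray (31.5, 61.5) mm against the wanted (32, 62). The top view gives about (30.5, 58.5). The square pot is on target, so no correction; the tray has stood free for over 1.5 s. Next: regrip the left knob and go midway.

```bash
python3 -m jog '[100,0.001,0,0.01,0, 100,0.001,-0.001,0.035,0, 100,0.001,-0.001,0.065,0, 100,0.001,-0.001,0.095,0, 100,0.001,-0.001,0.12,0, 100,0.001,-0.001,0.135,0, 100,0.001,-0.001,0.144,0, 100,0.001,-0.001,0.144,0]'; python3 -m jog '[60,0,0,0,0, 30,0,0,0,0, 15,0,0,0,0, 15,0,0,0,0, 15,0,0,0,0, 15,0,0,0,0, 15,0,0,0,0, 15,0,0,0,0, 15,0,0,0,0, 15,0,0,0,0, 15,0,0,0,0]' 20; python3 go.py 0.546 0.047 0.102
```

```text
time_s: 20.6
ee_pos: [0.5853, 0.1042, 0.1083]
eef_rot: [3.134, -0.214, -0.004]
ft_force: [0.4, 0.0, -0.4]
opening: 0.0911
time_s: 21.52
ee_pos: [0.5864, 0.1037, 0.1099]
eef_rot: [3.134, -0.215, -0.0]
ft_force: [-0.7, 0.3, -0.1]
opening: 0.0233
t 21.52 p [0.5864 0.1037 0.1099] yaw -0.137 open 0.0233 F [-0.6957  0.2904 -0.0862] q [ 0.0748  0.5791  1.5422 -0.      1.0205  0.2118] zaxis [-0.0002 -0.     -1.    ]
shift [-0.0322  0.0617  0.0079]
```

```bash
python3 -m jog '[15,-0.002,0.004,0,0, 15,-0.006,0.012,0,0, 15,-0.011,0.021,0,0, 15,-0.016,0.03,0,0, 15,-0.021,0.039,0,0, 15,-0.025,0.047,0,0, 15,-0.029,0.054,0,0, 15,-0.031,0.059,0,0, 15,-0.032,0.0617,0,0, 15,-0.032,0.0617,0,0]'; python3 -m jog '[30,0,0,0,0, 60,0,0,0,0, 90,0,0,0,0, 100,0,0,0,0, 100,0,0,0,0, 100,0,0,-0.02,0, 100,0,0,-0.055,0, 100,0,0,-0.095,0, 100,0,0,-0.135,0, 100,0,0,-0.165,0, 100,0,0,-0.18,0, 100,0,0,-0.18,0]'; python3 go.py 0.519 -0.152 0.29 -3.15
```

```text
time_s: 22.35
ee_pos: [0.5457, 0.0463, 0.1099]
eef_rot: [3.134, -0.216, -0.001]
ft_force: [-1.8, -1.9, -0.9]
opening: 0.0232
time_s: 23.35
ee_pos: [0.5479, 0.0471, 0.2938]
eef_rot: [-3.134, 0.215, -0.01]
ft_force: [-0.1, -0.2, 0.2]
opening: 0.0911
t 23.35 p [0.5479 0.0471 0.2938] yaw -0.137 open 0.0911 F [-0.1035 -0.2106  0.1941] q [-0.0229  0.3194  1.4312  0.      1.3847  0.1138] zaxis [ 0.0063 -0.0001 -1.    ]
shift [-0.0015  0.2011  0.0037]
turn 3.0132325855659126
```

```bash
python3 -m jog '[100,0,0.004,0,0.12, 100,0,0.012,0,0.245, 100,0,0.02,0,0.37, 100,0,0.029,0,0.495, 100,0,0.038,0,0.62, 100,0,0.047,0,0.745, 100,0,0.056,0,0.87, 100,0,0.065,0,0.99, 100,0,0.074,0,1.12, 100,0,0.083,0,1.25, 100,0,0.092,0,1.375, 100,0,0.1,0,1.49]'; python3 go.py 0.519 -0.152 0.29 -3.11
```

```text
time_s: 24.35
ee_pos: [0.5322, -0.0525, 0.2889]
eef_rot: [2.151, -2.289, -0.002]
ft_force: [-0.2, 0.1, 0.7]
opening: 0.0909
t 24.35 p [ 0.5322 -0.0525  0.2889] yaw -1.633 open 0.0909 F [-0.241   0.1008  0.6537] q [-0.2099  0.3044  1.4677 -0.0001  1.3709  1.4233] zaxis [-0.0014  0.0002 -1.    ]
shift [ 0.1002  0.007  -0.0011]
turn 1.4768376232646725
```

```bash
python3 -m jog '[100,0.009,0.001,0,0.12, 100,0.018,0.002,0,0.245, 100,0.027,0.003,0,0.37, 100,0.036,0.004,0,0.495, 100,0.045,0.005,0,0.62, 100,0.054,0.005,0,0.745, 100,0.063,0.006,0,0.87, 100,0.072,0.006,0,0.99, 100,0.081,0.007,0,1.12, 100,0.09,0.007,0.005,1.25, 100,0.097,0.007,0.02,1.375, 100,0.1,0.007,0.03,1.48]'; python3 -m jog '[100,0,0,0,0, 100,0,0,0,0]'
python3 - <<'E'
from h import *
print(proj('wrist',[.519,-.152,.123]))
im=ctrl.capture('wrist')
cv2.imwrite('pics/w7.png',cv2.resize(im[100:250,180:380],None,fx=4,fy=4,interpolation=cv2.INTER_CUBIC))
E
python3 go.py 0.519 -0.153 0.102 -3.11
```

```text
time_s: 25.35
ee_pos: [0.5196, -0.1521, 0.2583]
eef_rot: [0.044, -3.14, -0.0]
ft_force: [-0.3, 0.7, -0.5]
opening: 0.0915
time_s: 25.52
ee_pos: [0.5196, -0.1513, 0.2591]
eef_rot: [0.06, -3.139, -0.001]
ft_force: [0.5, -0.1, 0.1]
opening: 0.0915
(np.float64(263.04532420008326), np.float64(183.30663487107822))
t 25.57 p [ 0.52   -0.1513  0.2598] yaw -3.103 open 0.0911 F [-0.3083  0.0245  0.4202] q [-0.3935  0.3394  1.4977  0.      1.3052  2.709 ] zaxis [-0.0006  0.0003 -1.    ]
shift [ 0.0009 -0.0017  0.1578]
turn 0.007464120677879826
```

View pics/w7.png

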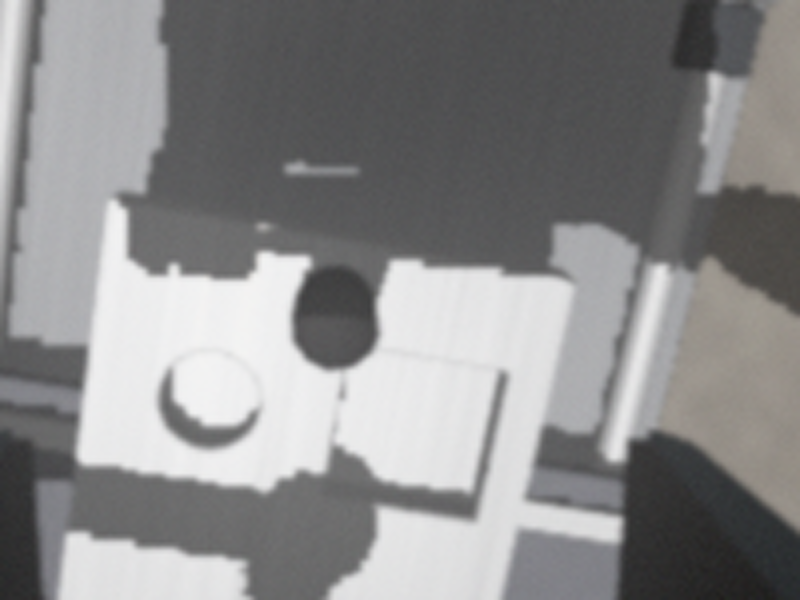

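Right knob in the wrist crop at (336,318), i.e. image (264,180), near its prediction. Grip it.

```bash
python3 -m jog '[100,0.001,-0.001,0.015,0, 100,0.001,-0.002,0.045,0, 100,0.001,-0.002,0.08,0, 100,0.001,-0.002,0.112,0, 100,0.001,-0.002,0.135,0, 100,0.001,-0.002,0.148,0, 100,0.001,-0.002,0.155,0, 60,0.001,-0.002,0.155,0]'; python3 -m jog '[30,0,0,0,0, 15,0,0,0,0, 15,0,0,0,0, 15,0,0,0,0, 15,0,0,0,0, 15,0,0,0,0, 15,0,0,0,0, 15,0,0,0,0, 15,0,0,0,0, 15,0,0,0,0, 15,0,0,0,0]' 20; python3 go.py 0.4793 -0.208 0.102
```

```text
time_s: 26.23
ee_pos: [0.5189, -0.1532, 0.1042]
eef_rot: [0.059, -3.14, -0.001]
ft_force: [-0.5, 0.3, 0.4]
opening: 0.0871
time_s: 27.15
ee_pos: [0.519, -0.1536, 0.1049]
eef_rot: [0.054, -3.141, -0.0]
ft_force: [-0.8, -0.9, 0.6]
opening: 0.0233
t 27.15 p [ 0.519  -0.1536  0.1049] yaw -3.107 open 0.0233 F [-0.8287 -0.884   0.6135] q [-0.398   0.5251  1.6827 -0.0001  0.9339  2.709 ] zaxis [-0.0002  0.     -1.    ]
shift [ 0.0416 -0.053   0.0029]
```

```bash
python3 -m jog '[15,0.003,-0.004,0,0, 15,0.009,-0.012,0,0, 15,0.016,-0.021,0,0, 15,0.023,-0.03,0,0, 15,0.03,-0.038,0,0, 15,0.036,-0.045,0,0, 15,0.04,-0.05,0,0, 15,0.0414,-0.053,0,0, 15,0.0414,-0.0535,0,0, 15,0.0414,-0.0535,0,0]'; python3 go.py 0.4793 -0.208 0.102
```

```text
time_s: 27.98
ee_pos: [0.4793, -0.2088, 0.1049]
eef_rot: [0.054, -3.141, 0.0]
ft_force: [-1.6, -1.5, 0.4]
opening: 0.0234
t 27.98 p [ 0.4793 -0.2088  0.1049] yaw -3.107 open 0.0234 F [-1.6161 -1.55    0.4019] q [-0.5247  0.5052  1.7276 -0.0005  0.9091  2.5828] zaxis [-0.0005 -0.0001 -1.    ]
shift [-0.      0.0008  0.0029]
```

Release, go straight up, then clear away over the station to the left for a top view.

```bash
python3 -m jog '[30,0,0,0,0, 60,0,0,0,0, 90,0,0,0,0, 100,0,0,0,0, 100,0,0,0,0, 100,0,0,-0.02,0, 100,0,0,-0.055,0, 100,0,0,-0.095,0, 100,0,0,-0.135,0, 100,0,0,-0.17,0, 100,0,0,-0.186,0, 100,0,0,-0.19,0]'
python3 - <<'E'
from h import *
im=ctrl.capture('wrist')
cv2.imwrite('pics/w8.png',im)
E
python3 go.py 0.45 0.25 0.295 -1.0
```

```text
time_s: 28.98
ee_pos: [0.4808, -0.209, 0.2985]
eef_rot: [-0.055, 3.136, -0.005]
ft_force: [0.2, 0.4, -0.8]
opening: 0.0912
t 29.03 p [ 0.4804 -0.2088  0.2971] yaw -3.107 open 0.0912 F [-0.7306  0.1338 -0.2615] q [-0.5241  0.2784  1.4832  0.      1.3762  2.5828] zaxis [ 0.0034 -0.0019 -1.    ]
shift [0.0144 0.4596 0.0011]
turn -2.1068488014806244
```

View pics/w8.png

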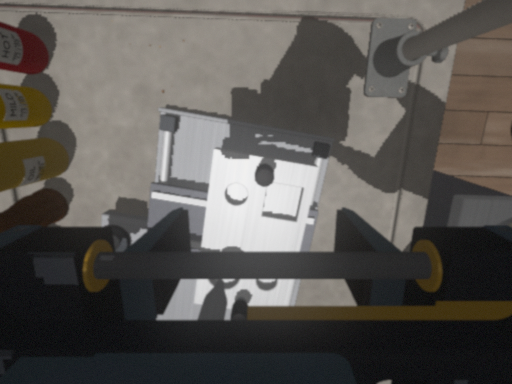

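```bash
python3 -m jog '[100,0.001,0.01,0,-0.1, 100,0.002,0.045,0,-0.2, 100,0.004,0.083,0,-0.32, 100,0.005,0.121,0,-0.44, 100,0.006,0.159,0,-0.56, 100,0.007,0.197,0,-0.68, 100,0.009,0.235,0,-0.8, 100,0.01,0.273,0,-0.92, 100,0.011,0.311,0,-1.04, 100,0.012,0.349,0,-1.16, 100,0.013,0.387,0,-1.28, 100,0.014,0.42,0,-1.4]'; python3 go.py 0.43 0.32 0.295 -1.0
```

```text
time_s: 30.03
ee_pos: [0.4498, 0.213, 0.2934]
eef_rot: [2.072, -2.359, -0.002]
ft_force: [0.8, -0.2, -0.1]
opening: 0.0912
t 30.03 p [0.4498 0.213  0.2934] yaw -1.7 open 0.0912 F [ 0.805  -0.2017 -0.0839] q [0.322  0.2448 1.5419 0.0002 1.357  2.0224] zaxis [-0.0022 -0.0005 -1.    ]
shift [-0.1036  0.0335 -0.0016]
turn -0.7004620339740861
```

```bash
python3 -m jog '[100,-0.02,0.006,0,-0.1, 100,-0.045,0.014,0,-0.2, 100,-0.07,0.022,0,-0.3, 100,-0.09,0.029,0,-0.4, 100,-0.103,0.033,0,-0.5, 100,-0.103,0.033,0,-0.5, 100,-0.103,0.033,0,-0.5, 100,-0.103,0.033,0,-0.5]'
python3 - <<'E'
from h import *
im=ctrl.capture('top');cv2.imwrite('pics/t9f.png',im);cv2.imwrite('pics/t9.png',cv2.resize(im[130:310,185:435],None,fx=3.2,fy=3.2,interpolation=cv2.INTER_CUBIC))
im=ctrl.capture('scene');cv2.imwrite('pics/s9.png',im)
E
python3 go.py
```

```text
time_s: 30.7
ee_pos: [0.4321, 0.3165, 0.294]
eef_rot: [2.583, -1.786, -0.001]
ft_force: [-0.5, -0.9, 0.2]
opening: 0.0914
t 30.8 p [0.4324 0.3164 0.2945] yaw -1.21 open 0.0912 F [-0.8221 -0.7781  0.4885] q [ 0.5203  0.3011  1.4568 -0.0002  1.3844  1.7302] zaxis [-0.0006 -0.0005 -1.    ]
```

View pics/t9.png

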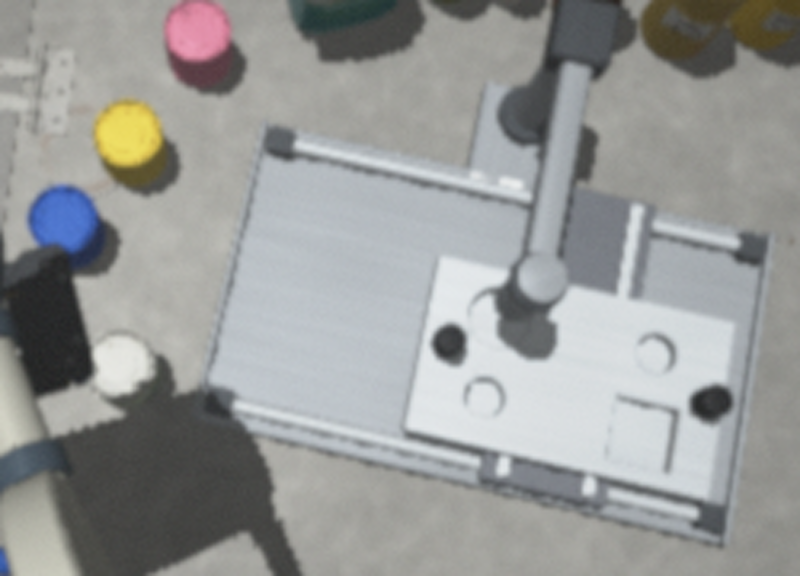

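View pics/s9.png

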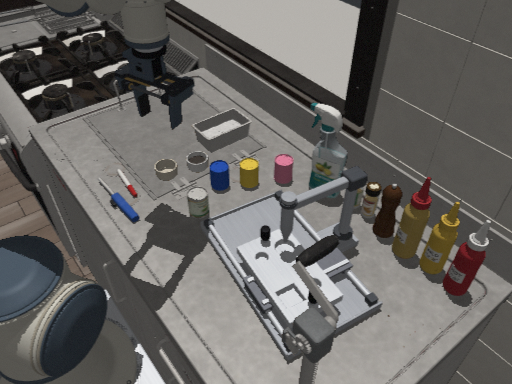

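Run:
```python
from h import *
np.set_printoptions(precision=4,suppress=True)
tz=lambda u,v:(185+(u+.5)/3.2-.5,130+(v+.5)/3.2-.5)
c,s=np.cos(-.132),np.sin(-.132);Rm=np.array([[c,-s],[s,c]])
sp=np.array([.5327,-.0513])
R=lambda u,v,z:Rm.T@(ray('top',*tz(u,v),z)[:2]-sp)
C=[R(*p,.078) for p in [(438,257),(405,430),(712,500),(736,322)]]
print('corners',C,'c',sum(C)/4)
k=(R(450,341,.123),R(711,401,.123));print('knobs',k,sum(k)/2)
q=[R(*p,.078) for p in [(614,397),(608,460),(668,472),(676,408)]];print('sq',sum(q)/4-np.array([-.032,-.062]))
sm=[R(655,354,.078),R(484,398,.078)];print('smalls',sm,sum(sm)/2)
# scene
im=cv2.imread('pics/s9.png');cv2.imwrite('pics/s9z.png',cv2.resize(im[190:340,220:370],None,fx=4,fy=4,interpolation=cv2.INTER_CUBIC))
```

```text
corners [array([0.0373, 0.0549]), array([-0.1019,  0.0537]), array([-0.1013, -0.1845]), array([ 0.0384, -0.1828])] c [-0.0319 -0.0647]
knobs (array([-0.0337,  0.0381]), array([-0.0344, -0.1589])) [-0.0341 -0.0604]
sq [-0.0322 -0.0624]
smalls [array([-0.0007, -0.1249]), array([-0.0641, -0.0012])] [-0.0324 -0.063 ]
```

View pics/s9z.png

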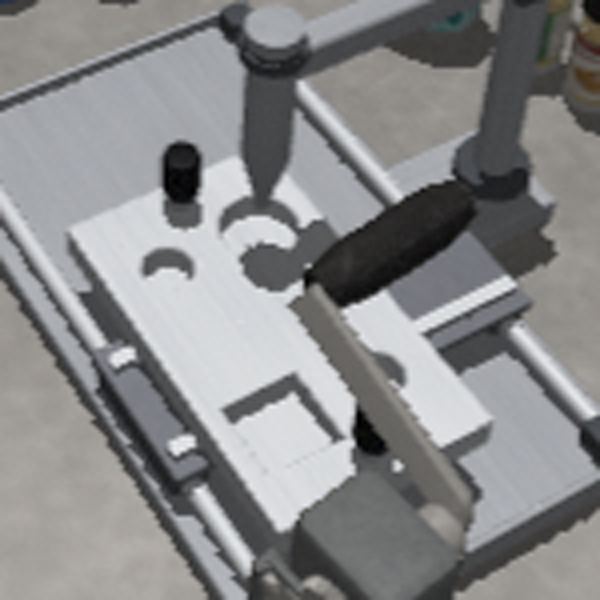

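Round pot: the tray is at about (-32, -63) mm against (-32, -62), and the scene view shows the spout over the round pot. The tin stands upright at top crop (122,363). Short wait, then hand in.

```bash
python3 -m jog '[100,0,0,0,0,100,0,0,0,0,100,0,0,0,0,100,0,0,0,0,100,0,0,0,0,100,0,0,0,0]'
python3 - <<'E'
from h import *
a=cv2.imread('pics/top0.png');b=ctrl.capture('scene');cv2.imwrite('pics/s10.png',b)
z=cv2.imread('pics/scene0.png')
print('ramekin area diff',cv2.absdiff(z[148:182,150:212],b[148:182,150:212]).mean(),'since s9 (tray)',cv2.absdiff(cv2.imread('pics/s9.png')[190:340,200:370],b[190:340,200:370]).mean())
print(ctrl.close_job())
E
```

```text
time_s: 31.3
ee_pos: [0.4324, 0.3173, 0.2949]
eef_rot: [-2.586, 1.783, -0.0]
ft_force: [0.2, 0.7, 0.5]
opening: 0.0911
ramekin area diff 5.669829222011385 since s9 (tray) 1.133359477124183
the job is handed in; nothing more can be done
None
```

The job is done and handed in at about 31 s; no verdict was reported.

- **Tin:** I lifted it off the deck and stood it upright on the worktop left of the station, at about (0.470, 0.245). It was still upright in the last pictures.
- **Square pot:** I slid the tray by the right knob to about midway, then by the left knob to the square pot. The wrist view put the tray at (31.5, 61.5) mm against the wanted (32, 62). The top view disagreed slightly, mostly about (30, 58), and its lowest reading was 5 to 6 mm off. All readings were inside 8 mm, so I made no correction. The tray stood free with the hand off for over 1.5 s.
- **Round pot:** I slid the tray back to midway by the left knob, then by the right knob to the round pot. The top view put the tray at about (-32, -63) mm against the wanted (-32, -62). It stood free for about 3 s before hand-in, and the tray area did not change between the last two scene pictures.
- **Ramekins:** I never went near them, and they were in place in the last scene picture I viewed. The image difference around them was small but not zero (mean about 5.7 grey levels). I put that down to the arm's shadow and did not check further.

At the end the arm was clear, with the hand open about 0.29 m above the worktop.

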